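Show the flagged sensor head to the inspection camera

ROBOT

A 7-joint arm with a two-finger parallel gripper is mounted at the origin on the work surface. World frame = base frame: x ahead of the robot, y to its left, z up, the work surface at z = 0. Lengths are in m, angles in rad, forces in N, time in s.
With the tool pointing down it reaches from about 0.4 to 0.75 m from the base axis. Payload 19.5 kg.
Tool frame: the origin (TCP) lies between the finger pads; the fingertips stand 14 mm ahead of it and the grasp point (between the pads) lies 5 mm behind it; x points along the fingers, y is the direction in which the jaws open and shut, and the axes are right-handed (so a half turn about x gives the same grasp; the last joint's range is limited). The gripper opens to 85 mm and grips with 20 to 120 N. Pads are 22 mm wide; open, the fingers measure 114 mm over their backs; the gripper's body (76 mm by 85 mm) begins 54 mm behind the grasp point. The pads swing forward as they close: fully open they stand 13 mm farther back than shut.
Start: joints at [-1.22, 0.707, -0.028, 1.485, 0.022, 0.951, -0.075], TCP at [0.22, 0.531, 0.245] pointing down, gripper open.
Joint ranges: [-2.71, 2.71], [-0.32, 2.16], [-1.57, 1.52], [0, 2.45], [-1.46, 4.6], [0, 2.02], [-2.83, 2.83]. Speed limits (rad/s): [1.89, 1.89, 2.57, 2.57, 3.01, 3.01, 3.01].

INTERFACE

Orientations are given as a 3x3 rotation matrix whose columns are the frame's x, y, z axes.
In Python, from workcell import bot gives the robot as it stands. The module is installed in compiled form; this text tells all that it offers.
- The arm moves only by the shell command python3 -m pendant 'ROWS' [OPENING] [FORCE]. ROWS is a JSON object of lists of equal length, an entry for each row: "linear": the shift along the world's x, y, z in mm, a list of three; "twist": the turn, a rotation vector about the world's x, y, z in degrees, a list of three. A call has 1 to 20 rows; each row is the pose to reach, as a shift and turn from the pose commanded when the call began; what a row does not reach only later rows make up. A row lasts 1/10 s, in which the tool goes at most 50 mm and 8.59 degrees, less where a joint would pass 70% of its speed; a pose out of reach is approached as far as the arm can. A call with a gripper value outside its range is refused whole. OPENING is the gripper command: -1 is shut, 1 is fully open, values between are in proportion, set as the call begins (- or left out, the last holds). The fingers move at their own pace and stop on an object; FORCE is the grip in N (left out, the last holds). Time passes only in rows, so rows that repeat a pose let the fingers close. It gives the time, the measured TCP pose, the force and the opening at its end, in the units of the state.
- bot.get_obs(): the state, without advancing time (a new reading comes with each control period).
- bot.camera(name): name is "scene" or "top"; returns the picture (384x512x3 uint8, blue, green, red); there is no depth.
- bot.calibration(name): a dict with "intrinsics" (3x3 intrinsics, pixels), "rvec" (rotation vector, rad) and "tvec" (3), from world to camera coordinates, as OpenCV has them. Camera axes: x right, y down, z forward; pixel columns grow to the right and rows downward; lengths in m; the calibration is good to about 2 mm. A picture is of the moment at which its call begins. calibration takes no time and is no camera call.
- bot.sign_off(): hands the job in, once; it reports no verdict.
The state is a dict: "time": time; "joints": joint angles; "dq": joint speeds; "effort": joint torques, N m; "tool_pos": TCP position; "orientation": TCP orientation; "contact_force": force on the tool from outside, world axes, zero at the start; "ft_torque": the same for the moment, N m; "gripper_width": finger opening in m.
Only numpy, scipy, OpenCV 4.12 (cv2) and the standard library are available. Lean on these libraries where they do the work, as an engineer would, in place of code of your own. Each camera call takes 0.05 s, during which the arm holds its last target.

TASK

Take the sensor head with the orange cap out of the socket rack by its sides, keeping the gripper off its lens, and hold it up in front of the inspection camera: lens facing straight into the camera along its sight line, tilted back to match the camera's downward tilt but not rolled to one side, with the lens front 110 mm from the camera's white ring lamp and in the middle of its view. Finish while still holding it there, still, in the air. Do not disturb the camera, the two heads with blue caps, the jar or the screwdriver.

Things in the scene. Friction and masses are not known exactly. Their poses are not given: they have to be found in the camera images.
- flagged_center (a point): centre of the aluminium block (36 mm deep in x, 30 mm wide in y, 50 mm high) of the orange-capped sensor head. Its -x points out through the lens, y across the two flat sides, z up to the cap. At the start the head stands upright in a rack socket, block resting on the rack's top, so that this point is 53 mm above the bench; the cap's top is 30 mm above it
- flagged_front (a point): centre of the front of the flagged head's lens barrel, 28 mm from the block's centre along the head's -x; same axes as the head
- flagged: the orange-capped head as a whole: aluminium block, black lens barrel on the middle of its front (-x) face, small black connector on the back, 5 mm orange cap on top, under it a round steel foot 24 mm in diameter and 18 mm long that sits in the socket; about 0.15 kg. Origin: centre of the foot's underside, 43 mm below the block's centre; same axes
- flagged_lens: the flagged head's lens barrel, 24 mm in diameter, 10 mm long, fragile: not to be touched by the fingers; its origin is the centre of the barrel's root on the front face; same axes
- good_a_center (a point): centre of the block of a head of the same shape but with a blue cap, in another socket; leave alone
- good_b_center (a point): centre of the block of the other blue-capped head, same shape; leave alone
- rack: fixed grey socket rack, 90 mm (x) by 330 mm (y) by 28 mm high, origin at the centre of its underside; three round sockets 27 mm in diameter and 22 mm deep in its top at y = -115, 0 and 115 mm, any of which may hold the flagged head
- stand: fixed stand of the inspection camera, origin at bench level; the camera looks to its -x. White base plate 160 by 140 by 16 mm; steel column 26 mm thick, 436 mm high, 50 mm behind the origin (at +x). The camera head's tilt axis is 330 mm above the bench and 20 mm ahead of the origin (at -x)
- cam_head (a joint): downward tilt of the camera head, rad: 0 looks level, larger looks further down; 0.25 to 0.6 at the start; a stiff friction hinge, leave it as it is
- lamp (a point): centre of the front face of the camera's white ring lamp (72 mm in diameter), 80 mm ahead of the tilt axis; axes of the camera head: -x is the direction in which the camera looks, y level, z up across the view
- view (a point): the point in the air on the camera's sight line 110 mm ahead of the ring lamp's face, where the centre of the lens front is to be; axes of the camera head: -x is the direction in which the camera looks, y level, z up across the view. The head in place has its z along this z, its -x along this +x
- jar_center (a point): centre of a small closed white jar, 44 mm in diameter, 55 mm high, standing on the bench; leave alone
- driver_grip (a point): red handle of a screwdriver about 200 mm long, lying on the bench beyond the rack; leave alone
There are look-alikes about, which are no part of the job. Leave any red look-alike of the flagged alone.

How it is judged:
On the way, in this order (a step that is already met when the one before it is completed fails the run):
1. the orange-capped head is drawn up out of its socket in the fingers (contact force between flagged and the fingers above 1 N and z of flagged in the frame of rack above 0.05 m), for 0.2 s.
2. the head is presented to the camera and held still (contact force between flagged and the fingers above 1 N and contact force between flagged_lens and the fingers below 0.5 N and distance between flagged_front and view below 0.02 m and angle between the x axis of flagged and the x axis of view, either way round below 0.2 rad and angle between the y axis of flagged and the y axis of view, either way round below 0.2 rad and x of flagged_center in the frame of view below -0.01 m and angle between flagged's own z axis and vertical below 1.2 rad and height (world z) of flagged_center above 0.12 m and contact force between flagged and stand below 0.3 N and contact force between flagged and rack below 0.3 N and linear speed of flagged below 0.03 m/s and angular speed of flagged below 0.2 rad/s), for 0.5 s.
At the end, for the whole second after the job is handed in: The orange-capped head is held still by the fingers alone, off its lens, over 120 mm up; lens front within 20 mm of the view point, lens facing the camera within 0.2 rad of its sight line, not rolled over 0.2 rad, cap upward; under 30 mm/s and 0.2 rad/s (all of step 2); the arm keeps its last pose, push and grip.
It fails at once if the fingers touch the flagged head's lens (contact force between flagged_lens and the fingers above 0.5 N).
It fails at once if the inspection camera is pushed out of its pose (its view point moves over 12 mm) (distance of view from where it was at the start of the episode above 0.012 m).
It fails at once if a blue-capped head is disturbed (moved over 15 mm) (distance of any of good_a_center, good_b_center from where it was at the start of the episode above 0.015 m).
It fails at once if the jar or the screwdriver is disturbed (moved over 20 mm) (distance of any of jar_center, driver_grip from where it was at the start of the episode above 0.02 m).
It also fails if it takes over 35 s, if anything falls off the work surface, if the arm or the gripper's body presses on something with over 40 N, if the wrist force passes 120 N, or if a joint passes its speed limit or range.

## Working session

There is one attempt and no reset: what is moved stays moved. The work goes in short steps, Python scripts to look and compute and a shell command to move; the robot and the scene stay as the last step left them, time stands still between calls to the robot, and variables do not carry over. Pictures are saved under pics/ and viewed, and the job is handed in when it is done.

```bash
mkdir -p pics; python3 - <<'E'
from workcell import bot
import cv2,numpy as np
for n in("scene","top"):
    cv2.imwrite(f"pics/{n}0.png",bot.camera(n)); c=bot.calibration(n)
    R=cv2.Rodrigues(np.array(c["rvec"]))[0]; print(n,np.round(c["intrinsics"],1).tolist(),"pos",np.round(-R.T@np.ravel(c["tvec"]),3),"fwd",np.round(R[2],3))
o=bot.get_obs();print(o["tool_pos"],np.round(o["orientation"],3),o["gripper_width"],o["time"])
E
```

```text
scene [[437.4, 0.0, 254.4], [0.0, 437.4, 201.9], [0.0, 0.0, 1.0]] pos [1.131 0.848 0.925] fwd [-0.429 -0.719 -0.548]
top [[353.9, 0.0, 255.9], [0.0, 353.9, 190.4], [0.0, 0.0, 1.0]] pos [ 0.406 -0.085  1.424] fwd [ 0.166 -0.015 -0.986]
[0.21999927 0.53101095 0.24488293] [[-0.     0.383  0.924]
 [-0.001  0.924 -0.383]
 [-1.    -0.001  0.   ]] 0.08524062462669196 0.1
```

View pics/scene0.png

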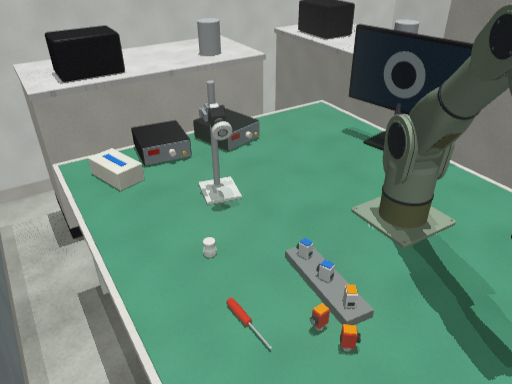

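View pics/top0.png

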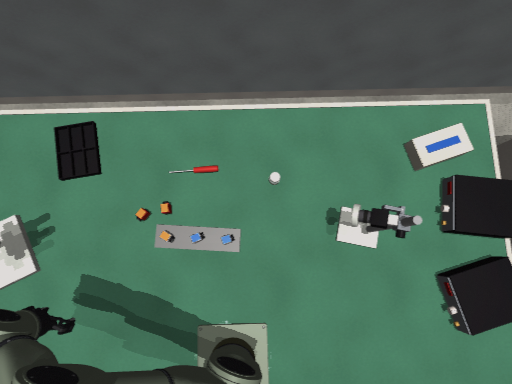

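```bash
cat > h.py <<'E'
from workcell import bot
import cv2,numpy as np
def cal(n):
    c=bot.calibration(n); return np.array(c["intrinsics"]),cv2.Rodrigues(np.array(c["rvec"]))[0],np.ravel(c["tvec"])
def ray(n,uv):
    K,R,t=cal(n); d=R.T@np.linalg.inv(K)@np.array([uv[0],uv[1],1.]); return -R.T@t,d
def atz(n,uv,z):
    o,d=ray(n,uv); return o+d*(z-o[2])/d[2]
def proj(n,P):
    K,R,t=cal(n); p=(K@(R@np.atleast_2d(P).T+t[:,None])).T; return p[:,:2]/p[:,2:]
def tri(a,b):
    A=[];B=[]
    for n,uv in(("scene",a),("top",b)):
        o,d=ray(n,uv); d/=np.linalg.norm(d); M=np.eye(3)-np.outer(d,d); A.append(M);B.append(M@o)
    x=np.linalg.lstsq(np.vstack(A),np.hstack(B),rcond=None)[0]; return x, [np.linalg.norm(M@x-m) for M,m in zip(A,B)]
def crop(src,x0,y0,w,h,s,out):
    im=cv2.imread(src)[y0:y0+h,x0:x0+w]; cv2.imwrite(out,cv2.resize(im,None,fx=s,fy=s,interpolation=cv2.INTER_CUBIC))
E
python3 - <<'E'
from h import *
crop("pics/scene0.png",280,230,100,75+50,6,"pics/s_rack.png") if 0 else crop("pics/scene0.png",280,230,100,90,6,"pics/s_rack.png")
crop("pics/top0.png",125,195,130,65,6,"pics/t_rack.png")
crop("pics/scene0.png",190,75,70,80,7,"pics/s_cam.png")
crop("pics/top0.png",325,190,105,65,7,"pics/t_cam.png")
for uv,z in[((166,237),.083),((196,238),.083),((227,239),.083),((142,214),.06),((165,208),.06)]: print(uv,atz("top",uv,z).round(3))
E
```

```text
(166, 237) [0.464 0.236 0.083]
(196, 238) [0.457 0.124 0.083]
(227, 239) [0.45  0.008 0.083]
(142, 214) [0.556 0.335 0.06 ]
(165, 208) [0.577 0.247 0.06 ]
```

View pics/s_rack.png

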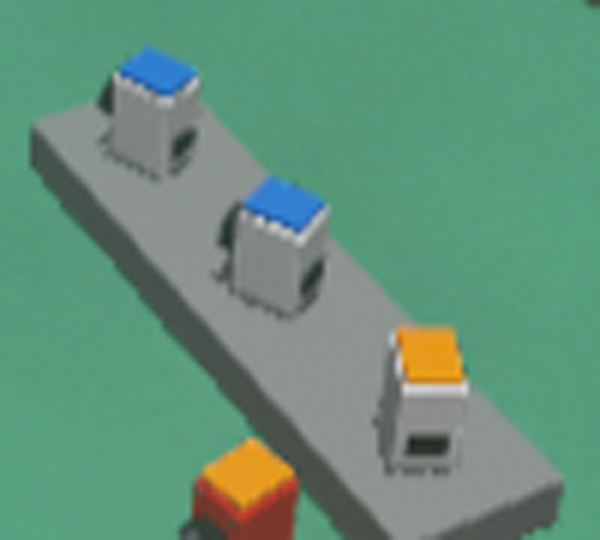

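View pics/t_rack.png

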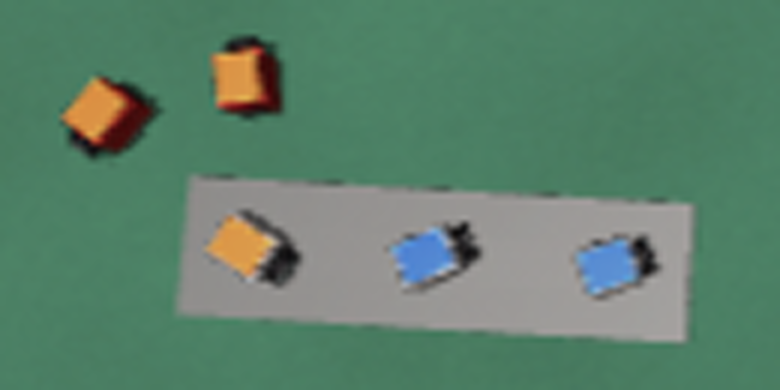

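View pics/s_cam.png

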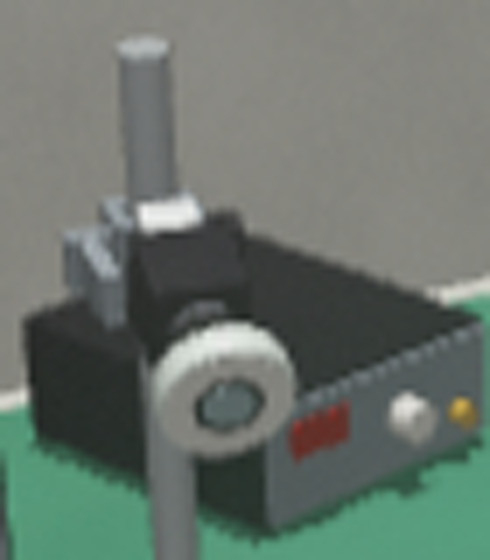

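View pics/t_cam.png

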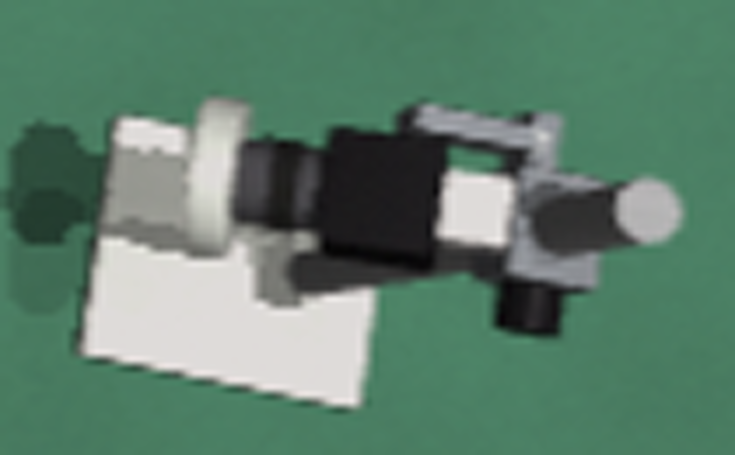

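```bash
cat > fit.py <<'E'
from h import *
from scipy.optimize import least_squares, minimize
# rack corners, top face
C=np.array([(190,176),(693,204),(687,342),(177,315)])/6+[125,195]-0.4
def rk(p): 
    c,s=np.cos(p[2]),np.sin(p[2]); L=np.array([(45,165),(45,-165),(-45,-165),(-45,165)])/1000
    return np.c_[p[0]+c*L[:,0]-s*L[:,1],p[1]+s*L[:,0]+c*L[:,1],np.full(4,.028)]
r=least_squares(lambda p:(proj("top",rk(p))-C).ravel(),[.45,.12,0]); p=r.x
print("rack",p.round(4),np.round(r.fun,2)); Rz=lambda a:np.array([[np.cos(a),-np.sin(a)],[np.sin(a),np.cos(a)]])
for y in(-.115,0,.115): print("socket",(p[:2]+Rz(p[2])@[0,y]).round(4))
# head render fit
S=8
ims={n:cv2.imread(f"pics/{n}0.png") for n in("scene","top")}
def parts(x,y,yaw):
    c,s=np.cos(yaw),np.sin(yaw); R=np.array([[c,-s,0],[s,c,0],[0,0,1]]); o=np.array([x,y,.053])
    box=lambda a,b:np.array([(i,j,k) for i in(a[0],b[0]) for j in(a[1],b[1]) for k in(a[2],b[2])])/1000
    th=np.linspace(0,6.28,25); cyl=np.array([(q,12*np.cos(t),12*np.sin(t)) for q in(-18,-28) for t in th])/1000
    return [o+P@R.T for P in(cyl,box((-18,-15,-25),(18,15,25)),box((-18,-15,25),(18,15,30)))]
def cost(v,show=False):
    tot=0
    for n in ims:
        c=np.round(proj(n,[[v[0],v[1],.053]])[0]).astype(int); x0,y0=c-14; w=29
        im=ims[n][y0:y0+w,x0:x0+w].astype(float)
        lab=np.zeros((w*S,w*S),np.uint8); ps=parts(*v)
        order=[0,1,2] if True else 0
        for k in order:
            h=cv2.convexHull(((proj(n,ps[k])-[x0,y0]+.5)*S).astype(np.float32)); cv2.fillConvexPoly(lab,np.round(h).astype(np.int32),k+1)
        W=[cv2.resize((lab==k).astype(np.float32),(w,w),interpolation=cv2.INTER_AREA) for k in range(4)]
        m=cv2.resize((cv2.dilate((lab>0).astype(np.uint8),np.ones((3*S,3*S)))).astype(np.float32),(w,w),interpolation=cv2.INTER_AREA)
        # only cap classification (robust): orange-ness
        org=np.clip((im[:,:,2]-im[:,:,0])/ (150. if n=="scene" else 150.),0,1)
        tot+=((org-W[3])**2)[10-10:,:][m>0].sum()
        dark=np.clip((90-im.max(2))/60,0,1)
        if n=="top": tot+=((dark-W[1])**2)[m>0].sum()*.5
    return tot
if __name__=="__main__":
    best=[]
    for yaw in np.radians(np.arange(0,360,15)):
        q=minimize(cost,[.464,.236,yaw],method="Nelder-Mead",options=dict(initial_simplex=[[.46,.236,yaw],[.466,.236,yaw],[.464,.242,yaw],[.464,.236,yaw+.2]],maxiter=150)); best.append((q.fun,*q.x[:2].round(4),round(np.degrees(q.x[2]),1)))
    for b in sorted(best)[:6]:print(b)
E
python3 fit.py
```

```text
rack [ 0.4602  0.1273 -0.0815] [ 0.09  0.03  0.17 -0.15 -0.22  0.07 -0.05  0.04]
socket [0.4508 0.0126]
socket [0.4602 0.1273]
socket [0.4695 0.2419]Traceback (most recent call last):
  File "fit.py", line 39, in <module>
    q=minimize(cost,[.464,.236,yaw],method="Nelder-Mead",options=dict(initial_simplex=[[.46,.236,yaw],[.466,.236,yaw],[.464,.242,yaw],[.464,.236,yaw+.2]],maxiter=150)); best.append((q.fun,*q.x[:2].round(4),round(np.degrees(q.x[2]),1)))
    res = _minimize_neldermead(fun, x0, args, callback, bounds=bounds,
                               **options)
    fsim[j] = func(sim[j])
              ~~~~^^^^^^^^
    fx = function(np.copy(x), *(wrapper_args + args))
  File "fit.py", line 27, in cost
    h=cv2.convexHull(((proj(n,ps[k])-[x0,y0]+.5)*S).astype(np.float32)); cv2.fillConvexPoly(lab,np.round(h).astype(np.int32),k+1)
                       ~~~~^^^^^^^^^
  File "h.py", line 10, in proj
    K,R,t=cal(n); p=(K@(R@np.atleast_2d(P).T+t[:,None])).T; return p[:,:2]/p[:,2:]
          ~~~^^^
  File "h.py", line 4, in cal
    c=bot.calibration(n); return np.array(c["intrinsics"]),cv2.Rodrigues(np.array(c["rvec"]))[0],np.ravel(c["tvec"])
ValueError: time passes only in moves, steps and waits
```

```bash
python3 - <<'E'
from h import *
# stand base corners, top z=.016
from scipy.optimize import least_squares
C=np.array([(115,118),(80,354),(360,409)])/7+[325,190]-.4
P=[atz("top",c,.016) for c in C]; print(np.round(P,4), np.linalg.norm(P[0]-P[1]),np.linalg.norm(P[1]-P[2]))
crop("pics/scene0.png",190,165,60,45,10,"pics/s_base.png")
crop("pics/scene0.png",205,110,40,40,14,"pics/s_lamp.png")
crop("pics/top0.png",325,195,50,40,14,"pics/t_lamp.png")
E
```

```text
[[ 0.5689 -0.4466  0.016 ]
 [ 0.4356 -0.4175  0.016 ]
 [ 0.4004 -0.5735  0.016 ]] 0.13646229761485917 0.15983277969462367
```

View pics/s_base.png

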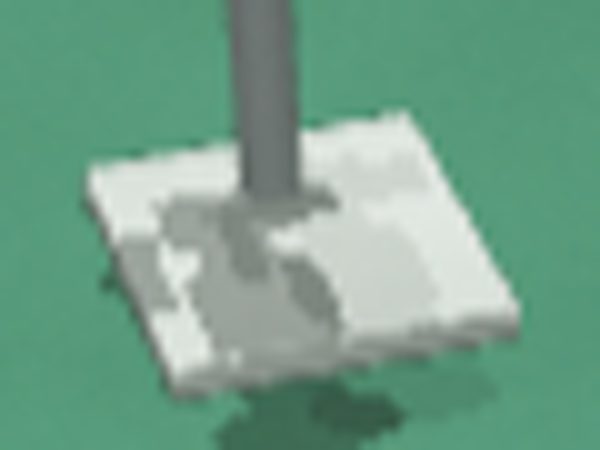

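View pics/s_lamp.png

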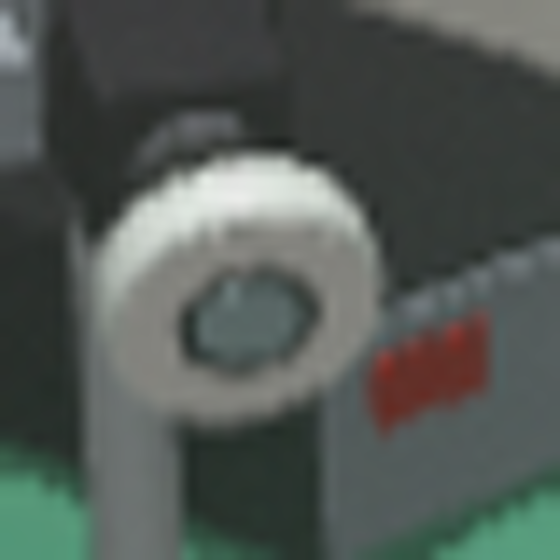

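View pics/t_lamp.png

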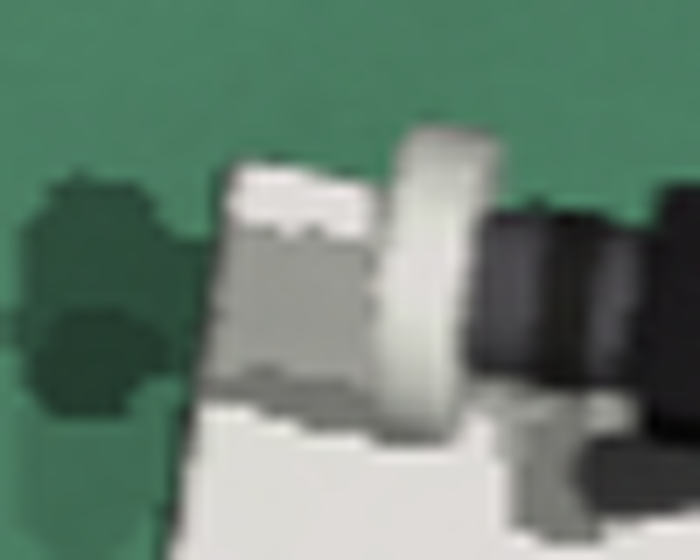

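```bash
python3 - <<'E'
from workcell import bot
import pickle
pickle.dump({n:dict(bot.calibration(n)) for n in("scene","top")},open("cal.pkl","wb"))
E
python3 - <<'E'
s=open("h.py").read()
s=s.replace('def cal(n):\n    c=bot.calibration(n);','import pickle\n_C=pickle.load(open("cal.pkl","rb"))\ndef cal(n):\n    c=_C[n];')
open("h.py","w").write(s)
E
python3 fit.py
cat > stand.py <<'E'
from h import *
from scipy.optimize import least_squares
B=np.array([(-80,70,16),(-80,-70,16),(80,-70,16),(80,70,16)])/1000
tb=np.array([(115,118),(80,354),(360,409)])/7+[325,190]-.45
sb=np.array([(175,382),(520,312),(405,115),(88,170)])/10+[190,165]-.45
sl=np.array([244,320])/14+[205,110]-.46
tl=np.array([[408,130],[381,433]])/14+[325,195]-.46
def frame(p):
    x,y,a,t=p; c,s=np.cos(a),np.sin(a); Rz=np.array([[c,-s,0],[s,c,0],[0,0,1]])
    ct,st=np.cos(t),np.sin(t); Ry=np.array([[ct,0,st],[0,1,0],[-st,0,ct]])  # -x -> (-ct,0,st)? want down
    Ry=Ry.T
    R=Rz@Ry; ax=np.array([x,y,0])+Rz@[-.02,0,.33]; return Rz,R,ax
def res(p):
    Rz,R,ax=frame(p); W=np.array([p[0],p[1],0])+B@Rz.T
    lamp=ax-R[:,0]*.08
    return np.concatenate([(proj("top",W[:3])-tb).ravel(),(proj("scene",W)-sb).ravel(),2*(proj("scene",lamp)-sl).ravel(),(proj("top",[lamp+R[:,1]*.036,lamp-R[:,1]*.036])-tl).ravel()])
r=least_squares(res,[.48,-.51,-1.79,.4],loss="soft_l1"); p=r.x
Rz,R,ax=frame(p)
assert (-R[:,0])[2]<0
view=ax-R[:,0]*.19
if __name__=="__main__":
    print(p.round(4),np.round(r.fun,2)); print("lamp",ax-R[:,0]*.08,"view",view.round(4)); print(R.round(3))
    J=np.linalg.inv(r.jac.T@r.jac); print("sd",np.sqrt(np.diag(J)).round(4))
E
python3 stand.py
```

```text
rack [ 0.4602  0.1273 -0.0815] [ 0.09  0.03  0.17 -0.15 -0.22  0.07 -0.05  0.04]
socket [0.4508 0.0126]
socket [0.4602 0.1273]
socket [0.4695 0.2419]
(np.float64(38.73833274739583), np.float64(0.4704), np.float64(0.2421), np.float64(57.4))
(np.float64(38.754742881944445), np.float64(0.4701), np.float64(0.242), np.float64(58.4))
(np.float64(39.16749342447916), np.float64(0.4697), np.float64(0.2422), np.float64(56.7))
(np.float64(39.39607037760417), np.float64(0.4699), np.float64(0.2423), np.float64(55.6))
(np.float64(39.40850726996528), np.float64(0.4699), np.float64(0.2424), np.float64(57.5))
(np.float64(39.54811098090278), np.float64(0.47), np.float64(0.2422), np.float64(55.2))
[ 0.4873 -0.5041 -1.7835  0.4168] [-1.47 -0.83 -1.56  0.05 -1.48 -0.31 -0.21 -0.8   0.39 -0.48  0.3  -0.06
 -0.85  0.24 -0.29 -0.3   1.56  0.43  0.41  0.85]
lamp [ 0.50694208 -0.41308254  0.29760994] view [ 0.5282 -0.3148  0.2531]
[[-0.193  0.977  0.085]
 [-0.894 -0.211  0.396]
 [ 0.405  0.     0.914]]
sd [0.0016 0.002  0.0166 0.0347]
```

```bash
cat > ov.py <<'E'
from stand import *
from fit import rk
pr=[.4602,.1273,-.0815]
for sc,(n,x0,y0,w,h,s) in enumerate([("top",325,190,110,70,7),("scene",190,75,70,130,5),("scene",280,230,100,90,6)]):
    im=cv2.imread(f"pics/{n}0.png")[y0:y0+h,x0:x0+w]; im=cv2.resize(im,None,fx=s,fy=s,interpolation=cv2.INTER_CUBIC)
    def dr(P,c): cv2.polylines(im,[np.round((proj(n,P)-[x0,y0]+.5)*s).astype(np.int32)],True,c,1)
    o=np.array([p[0],p[1],0]); dr(o+B@Rz.T,(0,0,255))
    th=np.linspace(0,6.28,40); lamp=ax-R[:,0]*.08
    for q,c in((.036,(255,0,0)),): dr(lamp+q*(np.cos(th)[:,None]*R[:,1]+np.sin(th)[:,None]*R[:,2]),c)
    for z in(.016,.436): dr(o+Rz@[.05,0,z]+.013*np.c_[np.cos(th),np.sin(th),0*th],(0,255,255))
    dr(np.array([ax,lamp]),(255,0,255)); dr(rk(pr),(0,0,255))
    cv2.imwrite(f"pics/ov{sc}.png",im)
E
python3 ov.py
```

```text
rack [ 0.4602  0.1273 -0.0815] [ 0.09  0.03  0.17 -0.15 -0.22  0.07 -0.05  0.04]
socket [0.4508 0.0126]
socket [0.4602 0.1273]
socket [0.4695 0.2419]
```

View pics/ov0.png

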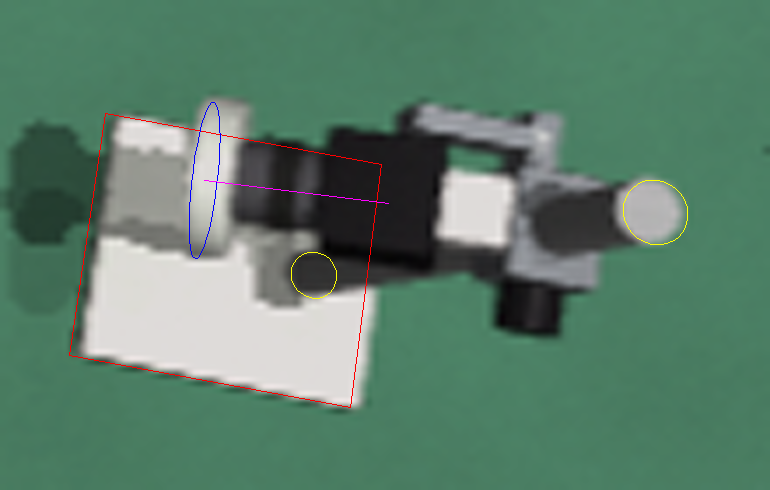

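View pics/ov1.png

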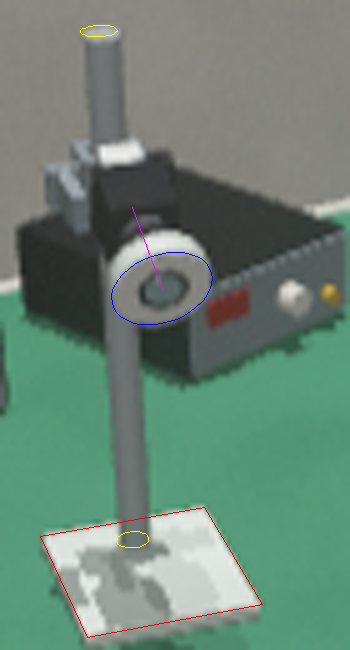

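View pics/ov2.png

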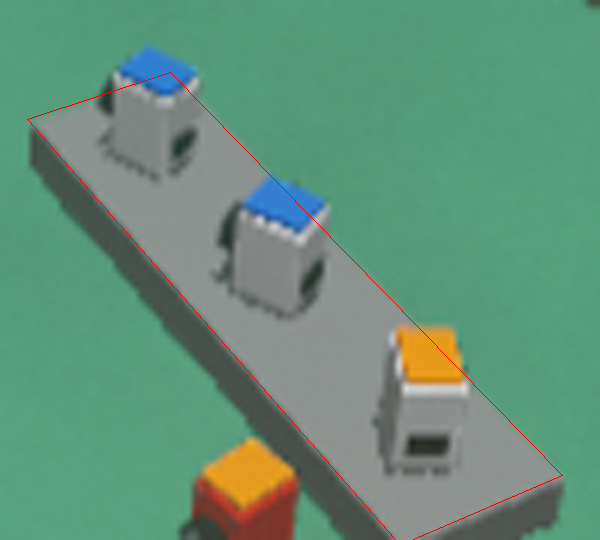

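```bash
python3 - <<'E'
from h import *
for n,a,o in(("scene",(208,116,28,28),"L0"),("top",(346,198,20,32),"L1")):
    x,y,w,h=a; im=cv2.imread(f"pics/{n}0.png")[y:y+h,x:x+w]; s=20
    im=cv2.resize(im,None,fx=s,fy=s,interpolation=cv2.INTER_NEAREST)
    for k in range(0,w,4): cv2.putText(im,str(x+k),(k*s,10),0,.35,(0,255,255)); cv2.line(im,(k*s,0),(k*s,h*s),(0,200,200),1)
    for k in range(0,h,4): cv2.putText(im,str(y+k),(0,k*s+10),0,.35,(0,255,255)); cv2.line(im,(0,k*s),(w*s,k*s),(0,200,200),1)
    cv2.imwrite(f"pics/{o}.png",im)
E
```

```text
(no output)
```

View pics/L0.png

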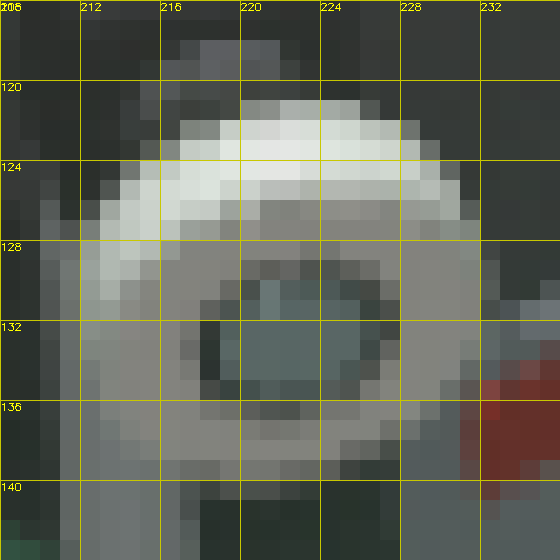

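View pics/L1.png

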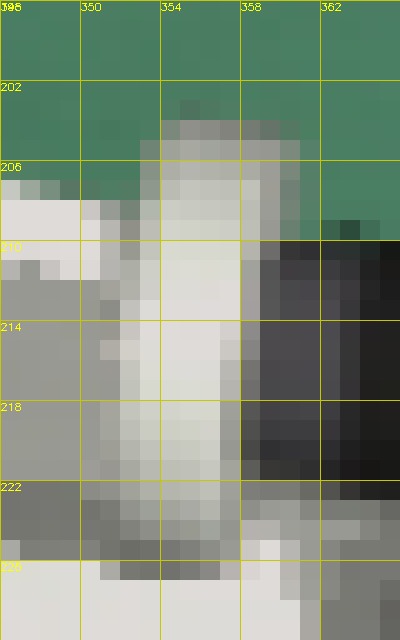

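```bash
cat > ba.py <<'E'
from h import *
import stand as st
from scipy.optimize import least_squares
sr=np.array([(32,125),(562,487)])/6+[280,230]-.45
tr=np.array([(190,176),(693,204),(687,342),(177,315)])/6+[125,195]-.45
L=np.array([(45,165),(45,-165),(-45,-165),(-45,165)])/1000
def rk(p):
    c,s=np.cos(p[2]),np.sin(p[2]); return np.c_[p[0]+c*L[:,0]-s*L[:,1],p[1]+s*L[:,0]+c*L[:,1],np.full(4,.028)]
ct=np.array([648,210])/7+[325,190]-.45; cs=np.array([145,47])/7+[190,75]-.45
def pj(n,P,e):
    K,R,t=cal(n); R=cv2.Rodrigues(e[3:])[0]@R; t=t+e[:3]; p=(K@(R@np.atleast_2d(P).T+t[:,None])).T; return p[:,:2]/p[:,2:]
def res(v):
    p=v[:4]; Rz,R,ax=st.frame(p); o=np.array([p[0],p[1],0]); W=o+st.B@Rz.T; lamp=ax-R[:,0]*.08; col=o+Rz@[.05,0,.436]
    e1,e2=v[7:13],v[13:19]; K=rk(v[4:7])
    a=np.concatenate([(pj("top",W[:3],e1)-st.tb).ravel(),(pj("scene",W,e2)-st.sb).ravel(),(pj("scene",lamp,e2)-st.sl).ravel(),
     (pj("top",[lamp+R[:,1]*.036,lamp-R[:,1]*.036],e1)-st.tl).ravel(),(pj("top",col,e1)-ct).ravel(),(pj("scene",col,e2)-cs).ravel(),
     (pj("top",K,e1)-tr).ravel(),(pj("scene",K[[1,3]],e2)-sr[[0,1]]).ravel()])
    return np.r_[a/.5,v[7:10]/.002,v[13:16]/.002,v[10:13]/.002,v[16:19]/.002]
r=least_squares(res,np.r_[st.p,.46,.127,-.08,np.zeros(12)],loss="soft_l1"); v=r.x
np.save("ba.npy",v)
print(v[:7].round(4)); print(v[7:].reshape(4,3).round(4)); print((r.fun[:-12]/2).round(2))
Rz,R,ax=st.frame(v[:4]); print("lamp",ax-R[:,0]*.08,"view",ax-R[:,0]*.19); print(R.round(3)); print("sd",np.sqrt(np.diag(np.linalg.inv(r.jac.T@r.jac)))[:7].round(4))
print("sock",v[4:6]+[-.115*np.sin(v[6]),.115*np.cos(v[6])])
E
python3 ba.py
```

```text
[ 0.4867 -0.5043 -1.7893  0.3762  0.4605  0.129  -0.0857]
[[ 0.001   0.      0.0007]
 [-0.0019  0.0027 -0.0008]
 [ 0.0005  0.0025  0.0002]
 [ 0.0013  0.0001  0.0006]]
[-1.16 -0.83 -1.43 -0.01 -1.34 -0.14 -0.1  -0.37  0.55  0.06  0.69  0.36
 -0.5   0.57  0.06 -0.2   1.52  0.03  0.24  0.47  0.85  0.14 -0.69 -0.12
  0.13 -0.12  0.03  0.   -0.45  0.19 -0.1  -0.17 -0.32  0.    0.2  -0.39]
lamp [ 0.50721446 -0.41214324  0.30060533] view [ 0.52939479 -0.3122711   0.26018767]
[[-0.202  0.976  0.08 ]
 [-0.908 -0.217  0.359]
 [ 0.367  0.     0.93 ]]
sd [0.002  0.0027 0.0091 0.0353 0.0018 0.0022 0.0053]
sock [0.47034419 0.24354304]
```

Candidates: rack head at top (166,237), red-bodied look-alikes at (142,214) and (165,208). I choose (166,237), the aluminium block standing in the rack; the crop confirmed it. The fit agrees with its socket within 1 mm.

```bash
python3 -m pendant '{"linear":[[250,-288,-60],[250,-288,-60],[250,-288,-60],[250,-288,-60],[250,-288,-60],[250,-288,-60],[250,-288,-60],[250,-288,-60],[250,-288,-60],[250,-288,-60],[250,-288,-60],[250,-288,-60],[250,-288,-60],[250,-288,-60],[250,-288,-60],[250,-288,-60]],"twist":[[0,0,-100],[0,0,-100],[0,0,-100],[0,0,-100],[0,0,-100],[0,0,-100],[0,0,-100],[0,0,-100],[0,0,-100],[0,0,-100],[0,0,-100],[0,0,-100],[0,0,-100],[0,0,-100],[0,0,-100],[0,0,-100]]}' 0.4 40
python3 - <<'E'
from h import *
for n in("scene","top"): cv2.imwrite(f"pics/{n}1.png",bot.camera(n))
o=bot.get_obs();print(o["tool_pos"],np.round(o["orientation"],3),o["gripper_width"],o["time"],np.round(o["joints"],2))
crop("pics/scene1.png",270,200,120,110,6,"pics/s1c.png")
crop("pics/top1.png",115,190,130,80,6,"pics/t1c.png")
E
```

```text
time: 1.7
tool_pos: [0.4701, 0.2431, 0.1853]
orientation: [[-0.0, 0.844, -0.536], [0.0, -0.536, -0.844], [-1.0, -0.0, -0.0]]
contact_force: [0.7, -0.5, -1.1]
gripper_width: 0.0598
[0.47011316 0.24311999 0.1852997 ] [[-0.     0.844 -0.537]
 [ 0.    -0.537 -0.844]
 [-1.    -0.    -0.   ]] 0.059863251081406166 1.8 [-0.74  0.76  0.39  1.74 -0.41  0.73 -0.71]
```

View pics/s1c.png

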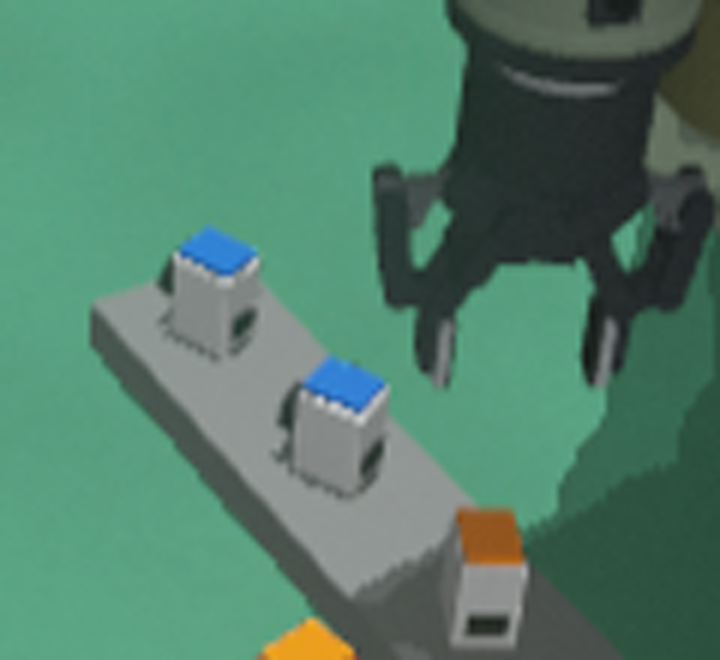

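View pics/t1c.png

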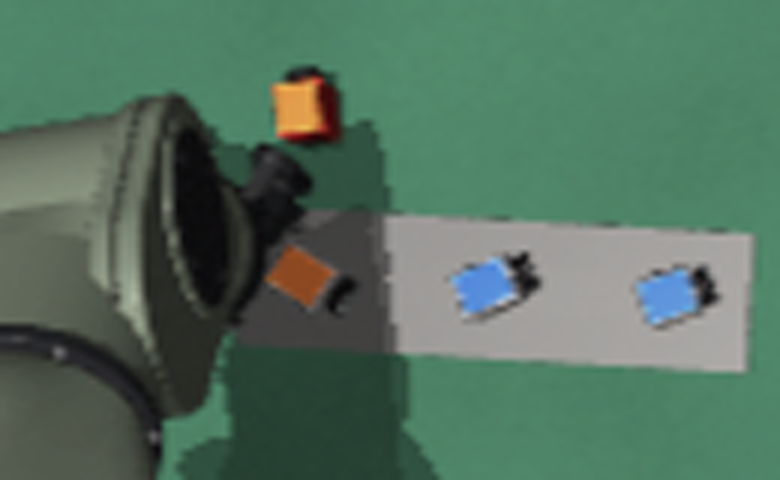

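```bash
python3 - <<'E'
from h import *
print(proj("scene",[[.470,.243,.1713],[.47,.243,.185]]))
E
python3 -m pendant '{"linear":[[0,0,-30],[0,0,-60],[0,0,-80],[0,0,-90],[0,0,-90]],"twist":[[0,0,0],[0,0,0],[0,0,0],[0,0,0],[0,0,0]]}'
python3 - <<'E'
from h import *
for n in("scene",): cv2.imwrite(f"pics/{n}2.png",bot.camera(n))
crop("pics/scene2.png",300,210,100,100,6,"pics/s2c.png")
E
```

```text
[[354.65106103 263.08408837]
 [355.27090869 259.03010209]]
time: 2.3
tool_pos: [0.4699, 0.2429, 0.0946]
orientation: [[-0.001, 0.843, -0.537], [-0.001, -0.537, -0.843], [-1.0, -0.001, 0.001]]
contact_force: [0.2, -0.3, 0.9]
gripper_width: 0.0597
```

View pics/s2c.png

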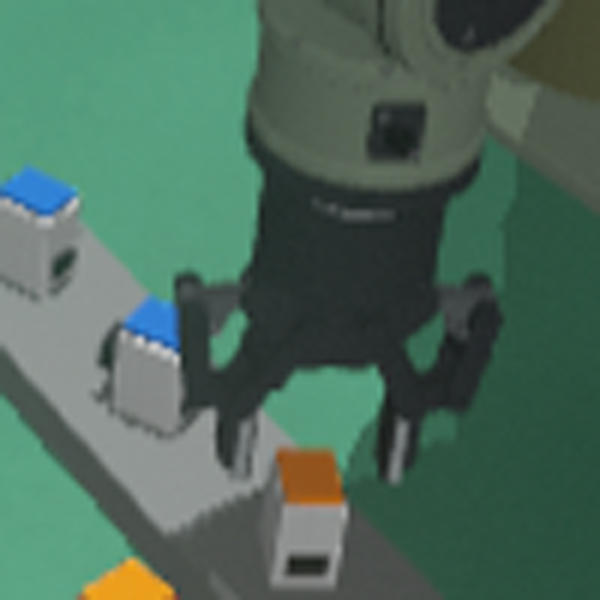

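The jaws straddle the orange cap evenly (tips about scene px (340,289) and (366,290), cap at (352,289)). Next I go down and close.

```bash
python3 -m pendant '{"linear":[[0,0,-20],[0,0,-36],[0,0,-42],[0,0,-42],[0,0,-42]],"twist":[[0,0,0],[0,0,0],[0,0,0],[0,0,0],[0,0,0]]}'
python3 -m pendant '{"linear":[[0,0,0],[0,0,0],[0,0,0],[0,0,0],[0,0,0],[0,0,0],[0,0,0],[0,0,0]],"twist":[[0,0,0],[0,0,0],[0,0,0],[0,0,0],[0,0,0],[0,0,0],[0,0,0],[0,0,0]]}' -1 60
python3 - <<'E'
from h import *
for n in("scene","top"): cv2.imwrite(f"pics/{n}3.png",bot.camera(n))
crop("pics/scene3.png",300,210,100,100,6,"pics/s3c.png")
crop("pics/top3.png",115,190,130,80,6,"pics/t3c.png")
E
```

```text
time: 2.85
tool_pos: [0.4705, 0.2434, 0.0542]
orientation: [[0.001, 0.843, -0.537], [0.001, -0.537, -0.843], [-1.0, 0.0, -0.001]]
contact_force: [0.8, 0.6, -0.4]
gripper_width: 0.0598
time: 3.65
tool_pos: [0.4703, 0.2434, 0.0539]
orientation: [[0.001, 0.843, -0.537], [0.001, -0.537, -0.843], [-1.0, 0.0, -0.001]]
contact_force: [-1.2, -0.9, 8.8]
gripper_width: 0.0293
```

View pics/s3c.png

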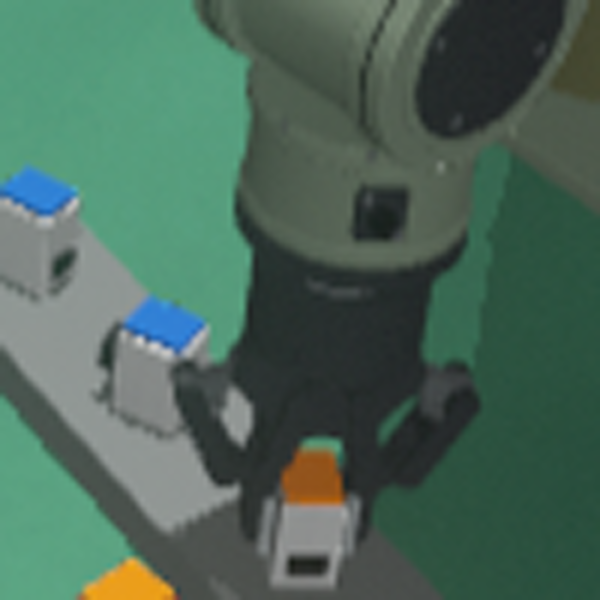

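View pics/t3c.png

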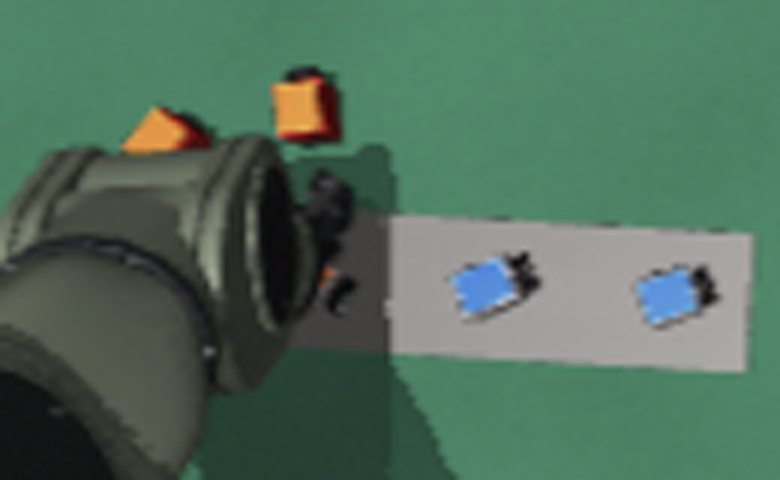

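Gripped on its flat sides (orange cap at (352,289), opening 29.3 mm, lens clear). I lift next.

```bash
python3 -m pendant '{"linear":[[0,0,10],[0,0,25],[0,0,45],[0,0,75],[0,0,105],[0,0,135],[0,0,165],[0,0,190],[0,0,206],[0,0,206],[0,0,206],[0,0,206]],"twist":[[0,0,0],[0,0,0],[0,0,0],[0,0,0],[0,0,0],[0,0,0],[0,0,0],[0,0,0],[0,0,0],[0,0,0],[0,0,0],[0,0,0]]}' -1 80
python3 - <<'E'
from h import *
for n in("scene","top"): cv2.imwrite(f"pics/{n}4.png",bot.camera(n))
crop("pics/scene4.png",290,140,100,100,6,"pics/s4c.png")
E
```

```text
time: 4.95
tool_pos: [0.4697, 0.2431, 0.2586]
orientation: [[-0.001, 0.843, -0.537], [-0.0, -0.537, -0.843], [-1.0, -0.001, 0.001]]
contact_force: [-0.1, 0.5, -1.0]
gripper_width: 0.0289
```

View pics/s4c.png

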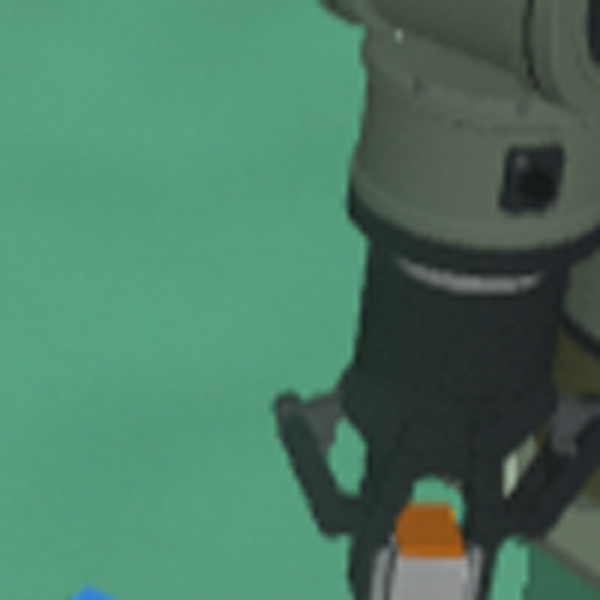

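```bash
cat > plan.py <<'E'
from h import *
import stand as st
from scipy.spatial.transform import Rotation as Ro
def view(t=None):
    v=np.load("ba.npy"); p=v[:4].copy(); p[3]=.395 if t is None else t; Rz,R,ax=st.frame(p); return ax-R[:,0]*.19,R
# head in tool frame: grasp-time geometry
HT=np.array([.4702,.2428,.053]); yaw=np.radians(57.4)
T0=np.array([.4703,.2434,.0539]); RT=np.array([[0,.843,-.537],[0,-.537,-.843],[-1,0,0.]])
RH=Ro.from_euler("z",yaw).as_matrix()
# jaws align the head's y with tool y
RH=np.c_[-RT[:,2],-RT[:,1],[0,0,1]]
rel=RT.T@(HT-T0); rel[1]=0; RR=RT.T@RH
if __name__=="__main__":
    V,R=view(); RHt=np.c_[-R[:,0],-R[:,1],R[:,2]]
    c=V+RHt[:,0]*.028; RTt=RHt@RR.T; Tt=c-RTt@rel
    o=bot.get_obs(); Rc=np.array(o["orientation"]); tw=Ro.from_matrix(RTt@Rc.T).as_rotvec(degrees=True)
    print("view",V,"rel",rel,"T",Tt); print("shift",((Tt-o["tool_pos"])*1e3).round(1),"twist",tw.round(2),np.linalg.norm(tw)); print(RTt.round(3))
E
python3 plan.py
```

```text
view [ 0.52910424 -0.31357935  0.25688644] rel [0.0009    0.        0.0005595] T [ 0.53489427 -0.28750841  0.24672742]
shift [  65.1 -530.6  -11.9] twist [-20.97   8.65  19.74] 30.069921919384186
[[-0.083  0.975 -0.2  ]
 [-0.376 -0.217 -0.9  ]
 [-0.923  0.     0.384]]
```

The head is up in the fingers, orange cap at scene (361,228). Next: carry it most of the way, stopping about 130 mm short.

```bash
python3 -m pendant '{"linear":[[4,-20,0],[10,-55,0],[15,-95,0],[20,-135,0],[25,-175,0],[30,-215,0],[35,-255,0],[40,-295,0],[45,-335,0],[50,-365,0],[55,-385,0],[59,-397,0],[60,-400,0],[60,-400,0],[60,-400,0],[60,-400,0]],"twist":[[0,0,0],[-2,1,2],[-4,2,4],[-6,3,6],[-8,4,8],[-11,5,10],[-13,6,12],[-15,6,14],[-17,7,16],[-19,8,18],[-20,8.5,19],[-21,8.6,19.7],[-21,8.6,19.7],[-21,8.6,19.7],[-21,8.6,19.7],[-21,8.6,19.7]]}'
python3 - <<'E'
from h import *
for n in("scene","top"): cv2.imwrite(f"pics/{n}5.png",bot.camera(n))
print(np.round(bot.get_obs()["joints"],2))
E
python3 plan.py
```

```text
time: 6.65
tool_pos: [0.5301, -0.156, 0.2593]
orientation: [[-0.081, 0.976, -0.2], [-0.375, -0.216, -0.902], [-0.924, 0.002, 0.383]]
contact_force: [-0.8, 0.6, -1.0]
gripper_width: 0.0293
[-0.23  0.74  0.51  1.58  0.07  0.91 -0.1 ]
view [ 0.52910424 -0.31357935  0.25688644] rel [0.0009    0.        0.0005595] T [ 0.53489427 -0.28750841  0.24672742]
shift [   4.8 -131.2  -12.6] twist [-0.05  0.11 -0.02] 0.12149385625384468
[[-0.083  0.975 -0.2  ]
 [-0.376 -0.217 -0.9  ]
 [-0.923  0.     0.384]]
```

View pics/scene5.png

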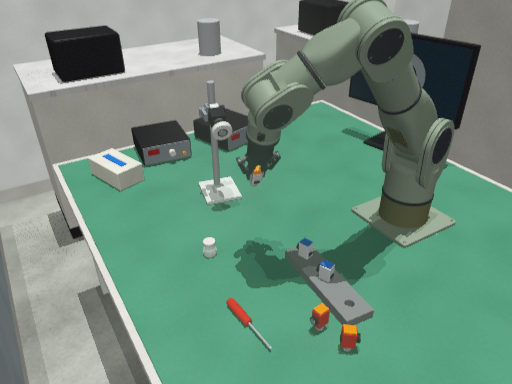

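View pics/top5.png

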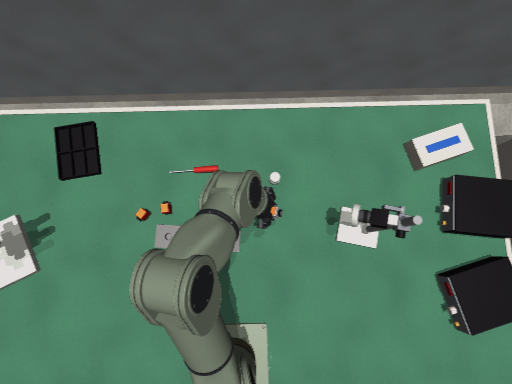

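```bash
python3 -m pendant '{"linear":[[0,-15,-1],[1,-40,-4],[2,-65,-7],[3,-90,-9],[4,-110,-11],[5,-123,-12],[5,-129,-12],[5,-131,-12],[5,-131,-12],[5,-131,-12],[5,-131,-12],[5,-131,-12]],"twist":[[0,0,0],[0,0,0],[0,0,0],[0,0,0],[0,0,0],[0,0,0],[0,0,0],[0,0,0],[0,0,0],[0,0,0],[0,0,0],[0,0,0]]}'
python3 - <<'E'
from h import *
for n in("scene","top"): cv2.imwrite(f"pics/{n}6.png",bot.camera(n))
crop("pics/scene6.png",195,80,90,90,7,"pics/s6c.png")
crop("pics/top6.png",290,180,110,60,7,"pics/t6c.png")
E
python3 plan.py
```

```text
time: 7.95
tool_pos: [0.5352, -0.2874, 0.2473]
orientation: [[-0.082, 0.976, -0.2], [-0.375, -0.216, -0.901], [-0.923, 0.002, 0.384]]
contact_force: [-0.2, -0.0, -0.9]
gripper_width: 0.0289
view [ 0.52910424 -0.31357935  0.25688644] rel [0.0009    0.        0.0005595] T [ 0.53489427 -0.28750841  0.24672742]
shift [-0.3  0.1 -0.6] twist [-0.03  0.1  -0.01] 0.10944188405118095
[[-0.083  0.975 -0.2  ]
 [-0.376 -0.217 -0.9  ]
 [-0.923  0.     0.384]]
```

View pics/s6c.png

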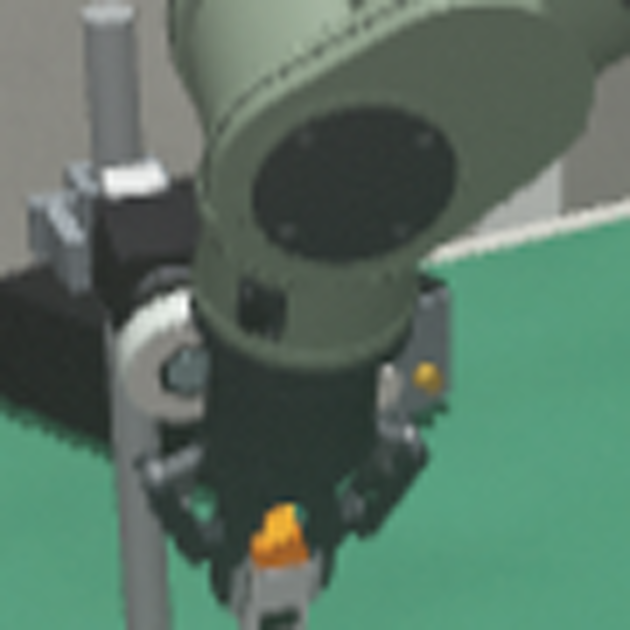

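View pics/t6c.png

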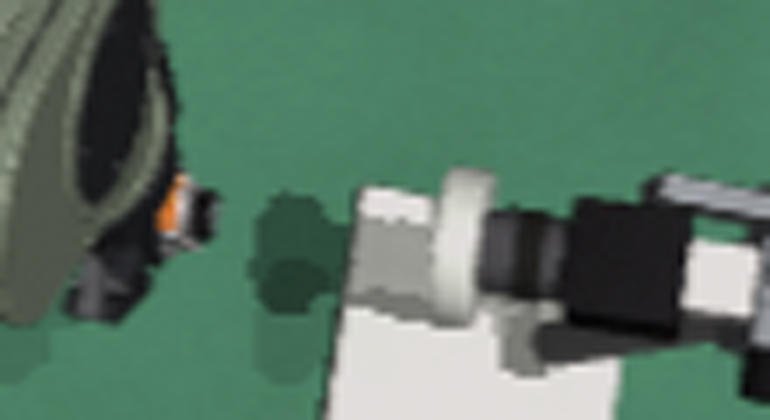

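```bash
python3 - <<'E'
from ba import pj
from plan import *
from scipy.optimize import least_squares
v=np.load("ba.npy")
P=np.array([(212,133),(213.5,136.7),(216,139.2),(220,140.6),(224,139.9),(228,137.3),(230.5,135),(232,132),(232.6,129.5),(213.5,131.2),(217,128),(221,126.2),(225,125.9),(229,126.2),(231,127.5)])-.5
th=np.linspace(0,2*np.pi,721)
def el(q):
    Rz,R,ax=st.frame([q[0],q[1],q[2],q[3]]); c=q[[0,1,4]]; return pj("scene",c+.036*(np.cos(th)[:,None]*R[:,1]+np.sin(th)[:,None]*R[:,2]),v[13:])
def f(q):
    E=el(q); d=np.array([np.abs(np.linalg.norm(E-p,axis=1)).min() for p in P])
    lamp=pj("scene",q[[0,1,4]],v[13:])[0]
    return np.r_[d/.4,(q[2]-v[2])/.02]
q0=np.array([.507,-.412,v[2],.39,.3])
for f0 in(q0,):
    r=least_squares(f,f0,diff_step=1e-4,x_scale=[.01,.01,.05,.1,.01]); print(r.x.round(4),r.cost.round(2),(f(r.x)*.4).round(2))
    print("lamp z expect",.33-.08*np.sin(r.x[3]))
for t in(.3,.36,.4,.45,.5):
    g=least_squares(lambda z:f(np.array([z[0],z[1],v[2],t,z[2]])),[.507,-.412,.3],diff_step=1e-4,x_scale=.01); print(t,g.cost.round(2),g.x.round(4), "z exp",round(.33-.08*np.sin(t),4))
V,R=view(); lamp=V+R[:,0]*.11
print("top pred front,lamp",pj("top",[V,lamp],v[7:13]).round(1), "raw",proj("top",[V,lamp]).round(1),"scene V",pj("scene",V,v[13:]).round(1))
E
```

```text
[ 0.4867 -0.5043 -1.7893  0.3762  0.4605  0.129  -0.0857]
[[ 0.001   0.      0.0007]
 [-0.0019  0.0027 -0.0008]
 [ 0.0005  0.0025  0.0002]
 [ 0.0013  0.0001  0.0006]]
[-1.16 -0.83 -1.43 -0.01 -1.34 -0.14 -0.1  -0.37  0.55  0.06  0.69  0.36
 -0.5   0.57  0.06 -0.2   1.52  0.03  0.24  0.47  0.85  0.14 -0.69 -0.12
  0.13 -0.12  0.03  0.   -0.45  0.19 -0.1  -0.17 -0.32  0.    0.2  -0.39]
lamp [ 0.50721446 -0.41214324  0.30060533] view [ 0.52939479 -0.3122711   0.26018767]
[[-0.202  0.976  0.08 ]
 [-0.908 -0.217  0.359]
 [ 0.367  0.     0.93 ]]
sd [0.002  0.0027 0.0091 0.0353 0.0018 0.0022 0.0053]
sock [0.47034419 0.24354304]
[ 0.4996 -0.4283 -1.7907  0.4011  0.2917] 5.57 [ 0.67  0.54  0.21  0.48  0.39  0.26  0.26  0.23  0.48  0.06  0.09  0.1
  0.37  0.12  0.14 -0.03]
lamp z expect 0.29876763385282956
0.3 10.54 [ 0.4757 -0.4763  0.2676] z exp 0.3064
0.36 6.61 [ 0.4908 -0.4459  0.2829] z exp 0.3018
0.4 5.55 [ 0.501  -0.4255  0.2931] z exp 0.2988
0.45 6.5 [ 0.5138 -0.3997  0.306 ] z exp 0.2952
0.5 10.64 [ 0.5264 -0.3744  0.3187] z exp 0.2916
top pred front,lamp [[319.9 210.4]
 [353.7 214.9]] raw [[319.9 210.6]
 [353.7 215.1]] scene V [[230.6 156.2]]
```

```bash
python3 - <<'E'
from plan import *
V,R=view(); o=bot.get_obs(); T=np.array(o["tool_pos"]); RT=np.array(o["orientation"]); RH=RT@RR; c=T+RT@rel
bx=lambda zs:np.array([(i,j,k) for i in(-.018,.018) for j in(-.015,.015) for k in zs])
for n,x0,y0,w,h,s in(("scene",205,135,60,50,12),("top",300,195,40,32,16)):
    im=cv2.imread(f"pics/{n}6.png")[y0:y0+h,x0:x0+w]; im=cv2.resize(im,None,fx=s,fy=s,interpolation=cv2.INTER_CUBIC)
    def dr(P,col,hull=True):
        q=proj(n,P)-[x0,y0]+.5; q=(q*s).astype(np.int32); cv2.polylines(im,[cv2.convexHull(q)],True,col,1)
    dr(c+bx((.025,.03))@RH.T,(0,255,255)); dr(c+bx((-.025,.025))@RH.T,(255,0,0))
    th=np.linspace(0,6.28,30); dr(c+np.array([(-.028,.012*np.cos(t),.012*np.sin(t)) for t in th])@RH.T,(255,0,255))
    cv2.imwrite(f"pics/chk_{n}.png",im)
print("front-view mm",((c-RH[:,0]*.028-V)*1e3).round(1),o["time"],np.abs(o["dq"]).max())
E
```

```text
front-view mm [ 0.2 -0.1  0.5] 8.05 0.003920510177073837
```

View pics/chk_scene.png

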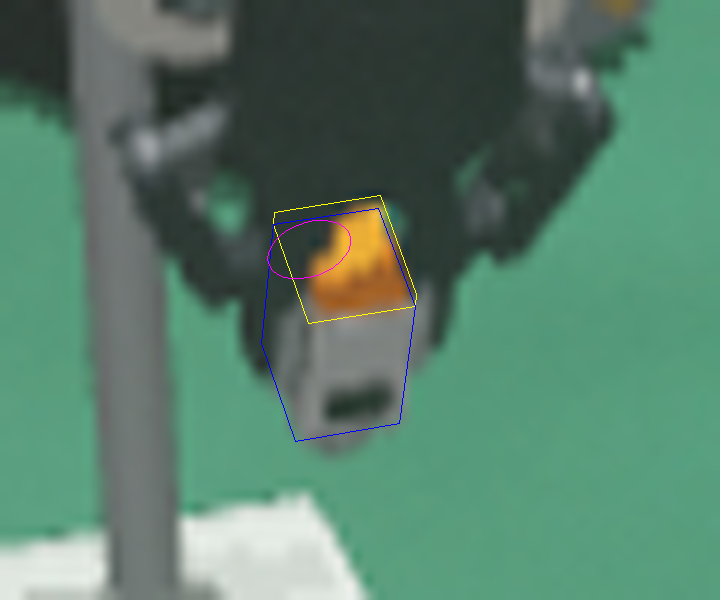

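View pics/chk_top.png

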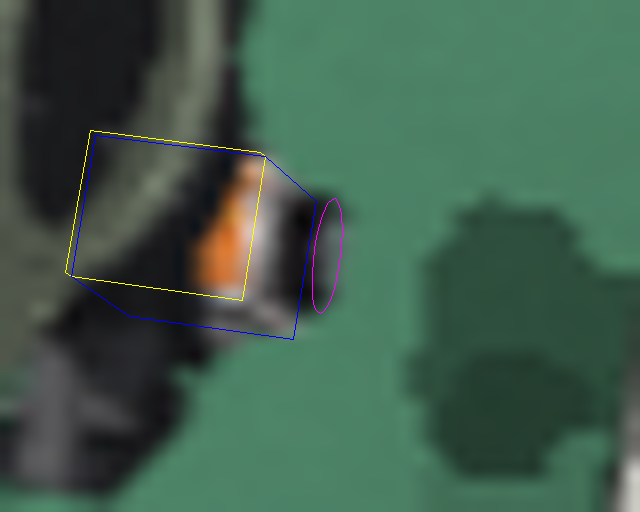

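Both overlays match the held head to about 1 px, with no slip. I hold for a second, then hand in.

```bash
python3 -m pendant '{"linear":[[0,0,0],[0,0,0],[0,0,0],[0,0,0],[0,0,0],[0,0,0],[0,0,0],[0,0,0],[0,0,0],[0,0,0]],"twist":[[0,0,0],[0,0,0],[0,0,0],[0,0,0],[0,0,0],[0,0,0],[0,0,0],[0,0,0],[0,0,0],[0,0,0]]}'
python3 - <<'E'
from workcell import bot
import cv2
cv2.imwrite("pics/top7.png",bot.camera("top")); a=cv2.imread("pics/top6.png");b=cv2.imread("pics/top7.png");print(abs(a.astype(int)-b).max())
print(bot.sign_off())
E
```

```text
time: 9.05
tool_pos: [0.5351, -0.2878, 0.2473]
orientation: [[-0.082, 0.976, -0.201], [-0.375, -0.217, -0.901], [-0.923, 0.002, 0.384]]
contact_force: [0.6, 0.7, -1.4]
gripper_width: 0.0291
41
the job is handed in; nothing more can be done
None
```

The orange-capped head is held in front of the inspection camera, and I handed the job in at about 9 s. I gripped it by its flat sides with an 80 N grip, lifted it out of its socket, turned it and tilted it back about 0.395 rad.

**Position:** by my estimate the lens front is about 0.6 mm from the view point. My estimate of the view point itself could be off by several millimetres, against the 20 mm allowed.

**Holding:** the opening stayed at about 29 mm through the lift and the carry, so there is no sign of slip. The arm was nearly still in the last joint-speed reading, and the tool moved under 1 mm during the final 1 s hold.

**Picture checks:** the model overlays matched the held head to about 1 px in both views. The blue-capped heads, jar and screwdriver looked undisturbed, as did the stand. I saw no contact with the lens, but the robot gives no direct reading of contact there.

**Checks that disagreed:**
- **Stand fit:** it left misfits of up to 1.5 px between the two cameras. The ring lamp appeared about 1 px (3 mm) nearer the lens than my model has it.
- **Tilt:** the stand fit gave 0.38 to 0.42 rad, and a separate fit to the lamp's outline gave 0.40.
- **Last pictures:** the two last top pictures differ by up to 41 grey levels at some pixel. I did not look into where or why before handing in.

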